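# Pin a connecting rod into its checking gauge and close the jaw on it

### The arm

A 6-joint arm with a two-finger parallel gripper is mounted at the origin on a cart in front of the work surface, level with it; the furniture and walls round the work are solid. World frame = base frame: x ahead of the robot, y to its left, z up, the work surface at z = 0. Lengths are in m, angles in rad, forces in N, time in s.
With the tool pointing down it reaches from about 0.35 to 0.925 m from the base axis. Payload 6.4 kg.
Tool frame: the origin (TCP) lies midway between the tips of the shut fingers; the grasp point (between the pads) lies 19 mm behind it; z points along the fingers, y is the line along which they close (so a half turn about z gives the same grasp; the last joint's range is limited). The gripper opens to 85 mm and grips with 20 to 120 N. Pads are 22 mm wide; open, the fingers measure 114 mm over their backs; the gripper's body (76 mm by 85 mm) begins 54 mm behind the grasp point. The pads swing forward as they close: fully open they stand 13 mm farther back than shut.
Start: joints at [-1.507, 0.245, 1.558, -0, 1.339, -0.174], TCP at [0.153, -0.632, 0.231] pointing down, gripper open.
Joint ranges: [-3.13, 3.13], [-1.02, 2.26], [0.13, 2.54], [-0.95, 4.09], [0.21, 2.88], [-2.74, 2.74]. Speed limits (rad/s): [2.57, 2.57, 3.14, 3.14, 3.14, 3.14].

### API

Orientations are given as a unit quaternion [x, y, z, w].
In Python, from bench import ctrl gives the robot as it stands. The module is installed in compiled form; this text tells all that it offers.
- The arm moves only by the tool move_arm, never from a script. Its argument "steps" is a list that holds one entry, the list of rows, each a list of 5 numbers: the finger opening in m, from 0 to 0.0854, then the shift along the tool's x, y, z in m, then the turn about the tool's z in rad. In form: [[[fingers, tx, ty, tz, twist], ...]]. A call has 1 to 8 rows; each row is the pose to reach, as a shift and turn from the pose commanded when the call began, along the tool's axes at that moment; what a row does not reach only later rows make up. A row lasts 1/10 s, in which the tool goes at most 50 mm and 8.59 degrees, less where a joint would pass 70% of its speed; a pose out of reach is approached as far as the arm can. A call with a gripper value outside its range is refused whole. The fingers move at their own pace and stop on an object; the grip force is fixed at half the most. Time passes only in rows, so rows that repeat a pose let the fingers close. It gives the time, the measured TCP pose, the force, the opening and the grip force at its end, in the units of the state.
- ctrl.read_state(): the state, without advancing time (a new reading comes with each control period).
- ctrl.snapshot(name): name is "side" or "top"; returns the picture (420x560x3 uint8, blue, green, red); there is no depth.
- ctrl.calibration(name): a dict with "intrinsics" (3x3 intrinsics, pixels), "dist" ([k1, k2, p1, p2, k3] as OpenCV has them; the pictures are not rectified), "T" (4x4, takes a point from camera to world coordinates). Camera axes: x right, y down, z forward; pixel columns grow to the right and rows downward; lengths in m; the calibration is good to about 2 mm. A picture is of the moment at which its call begins. calibration takes no time and is no camera call.
- ctrl.close_job(): hands the job in; it is judged then, once.
Trained networks look in the newest picture that a camera, given by its name, has taken for a name from the list of things; names that differ only in an ending like _2 or _b are one class to them, and where a whole thing is asked for, a point or a joint stands for the part that bears it (a point fixed in the world has none). Each returns a list of dicts, best first, with "p" (0 to 1); they miss things now and then, are a little off and sometimes report something else, mostly with a low value. They report only what shows in the picture. A call takes as long as a camera call. They do not tell look-alikes from the thing itself.
- ctrl.outline_of(label, camera): "mask" (420x560 bool, what is visible of it).
- ctrl.tip_of(label, camera): "at" ([x, y, z] in m, in world coordinates, good to about 4 mm: a listed point, or the origin of a listed thing).
The state is a dict: "t": time; "joint_pos": joint angles; "dq": joint speeds; "effort": joint torques, N m; "eef_pos": TCP position; "tcp_rot": TCP orientation; "wrist_force": force on the tool from outside, world axes, zero at the start; "torque": the same for the moment, N m; "width": finger opening in m; "grasp_force": force on a finger pad.
Only numpy, scipy, OpenCV 4.12 (cv2) and the standard library are available. Lean on these libraries where they do the work, as an engineer would, in place of code of your own. Each camera call takes 0.05 s, during which the arm holds its last target. There are 200 camera calls.

### The job

Check this connecting rod on its gauge: push the rod along the gauge bed, without lifting it, until its small eye is fully home in the V stop of the fork and the holes line up; then take the steel pin from the wooden stand and put it down through fork and eye until its flange sits flat on the fork. Only after that, push the sliding jaw gently against the rod's big end until the big end is held in contact between the jaw and the fixed anvil, let go, and leave the other things on the bench where they are.

Things in the scene. Friction and masses are not known exactly. Their poses are not given: they have to be found in the camera images.
- gauge: Grey bed plate of the gauge, 250 x 70 mm, 14 mm thick, fixed on the bench; origin at the centre of its underside, z up, x along the bed toward the steel fork at one end, y across. A side arm of the same thickness, 60 mm wide, reaches to y = -126 mm at x = -55 and carries the sliding jaw; the fixed anvil stands opposite on the +y edge.
- fork_hole (a point): Centre of the round 14 mm hole in the fork's upper cheek, at its top, 42 mm above the bench; axes as the gauge, at (75, 0, 42) mm in it. Cheek 66 x 56 x 8 mm, hole countersunk 2.5 mm. Under it a 20 mm high gap open toward -x, where a V stop (two upright 45 deg faces) catches the rod's eye right below the hole; then a 14 mm hole through the bed.
- anvil_face (a point): Centre of the flat face of the fixed anvil, a 40 mm wide dark steel block with a bright pad; axes as the gauge, at (-55, 32, 23) mm in it; block top 36 mm above the bench. The face looks toward -y; the rod's big end comes to rest against it.
- jaw: The sliding jaw, a dark steel block 34 mm wide (x) opposite the fixed anvil, on the side arm; axes as the gauge, origin 14 mm above the bench and 1 mm behind the jaw's face. It slides along y only: 56 to 70 mm of travel left at the start, closing toward +y. Friction about 2.5 N; it stays where it is left.
- jaw_face (a point): Centre of the jaw's flat bright front face, 23 mm above the bench, axes as the gauge; the face looks toward +y. The block reaches 35 mm back (-y) from here, 36 mm above the bench; on its rear edge stands a tab 30 mm wide, 10 mm thick, its top 58 mm above the bench, its back flush with the block's. Push that rear toward +y; it meets the big end about 28 mm from the bed's middle line.
- rod: The steel connecting rod, 173 mm long, 18 mm thick, about 0.6 kg, lying flat and free on the bed; origin on its underside near mid-length. Its parts are given by rod_eye and rod_big. Pushing it takes 3 to 6 N, up to 12 N while the eye rides along one face of the V stop into its middle.
- rod_eye (a point): Centre of the rod's small-end eye, 9 mm above the bed top (half its thickness). The eye is 33 mm across, with a bronze bush of 14 mm bore. It starts 20 to 50 mm short (-x) of the fork hole.
- rod_big (a point): Centre of the rod's big end, a ring of 60 mm outside and 41 mm inside diameter, 9 mm above the bed top; 130 mm from rod_eye, so the line from rod_big to rod_eye is the rod's own axis.
- pin_grip (a point): Centre of the knob of the steel pin that stands upright in a wooden block (54 x 54 x 44 mm, fixed). Knob 16 mm diameter, 22 mm high, this point half-way up, 55 mm above the pin's tip and 15 mm above its flange's underside. Shank 12 mm diameter, 40 mm long, last 9 mm tapered to 6 mm; flange 22 mm diameter, 4 mm thick, resting on the block. 80 g.
- pin_tip (a point): Lower end of the pin, on its axis; z points up along the pin. Fully home it lies 40 mm below fork_hole.
- gasket_tin: bystander: dark tin box, 81 x 74 x 79 mm, origin at its underside; leave it alone
- oil_can: bystander: squirt oil can, 72 mm diameter, 159 mm high, origin at its underside; leave it alone
- bore_dial: bystander: dial indicator lying on its back, 87 x 71 x 26 mm, origin at its underside; leave it alone
Things that resemble listed ones, but are neither listed nor needed, are in the scene too. What is shaped like the rod but blue is not meant.

How it is judged:
By the outcome, as a careful person would: the job done as asked, in the order asked, and still so for the second after the job is handed in, with the robot touching nothing.
It also fails if it takes over 66 s, if anything falls off the work surface, if the arm or the gripper's body presses on something with over 40 N, if the wrist force passes 120 N, or if a joint passes its speed limit or range.

## Working session

There is one attempt and no reset: what is moved stays moved. The work goes in short steps, Python scripts to look and compute and a tool call to move; the robot and the scene stay as the last step left them, time stands still between calls to the robot, and variables do not carry over. Pictures are saved under pics/ and viewed, at most 10 in all, crops included, and the job is handed in when it is done.

Besides the shell and the picture viewer there is one more tool, called after "Emit:" in YAML: its name, and indented under it one key for each argument. move_arm: Moves the arm, as the interface text tells. Its arguments: {"type":"object","properties":{"steps":{"type":"array"}},"required":["steps"]}

```bash
mkdir -p pics; cat > h.py <<'E'
import numpy as np, cv2
from bench import ctrl
def proj(name,P):
    c=ctrl.calibration(name);T=np.linalg.inv(np.array(c["T"]))
    return cv2.projectPoints(np.float64(P).reshape(-1,1,3),cv2.Rodrigues(T[:3,:3])[0],T[:3,3],np.array(c["intrinsics"]),np.array(c["dist"]))[0].reshape(-1,2)
def ray(name,px,z):
    c=ctrl.calibration(name);T=np.array(c["T"])
    u=cv2.undistortPoints(np.float64(px).reshape(-1,1,2),np.array(c["intrinsics"]),np.array(c["dist"])).reshape(-1,2)
    d=np.c_[u,np.ones(len(u))]@T[:3,:3].T; o=T[:3,3]
    return o+d*((z-o[2])/d[:,2])[:,None]
E
python3 - <<'E'
from h import *
np.set_printoptions(precision=4,suppress=True)
a=[ctrl.snapshot(n) for n in("side","top")]
for n,i in zip(("side","top"),a):
    cv2.imwrite(f"pics/{n}0.png",i); print(n,np.array(ctrl.calibration(n)["T"])[:3,3])
for l in ["gauge","fork_hole","anvil_face","jaw_face","rod_eye","rod_big","pin_grip","pin_tip","gasket_tin","oil_can","bore_dial"]:
    for n in("top","side"):
        for d in ctrl.tip_of(l,n)[:3]: print(l,n,round(d["p"],2),np.array(d["at"]),proj(n,d["at"])[0].round())
print(ctrl.read_state())
E
```

```text
side [0.5012 0.5658 0.5376]
top [ 0.3889 -0.3177  1.1553]
gauge top 0.61 [ 0.545  -0.2318 -0.0032] [250. 220.]
gauge side 0.69 [ 0.5452 -0.2275  0.0019] [276. 260.]
fork_hole top 0.86 [ 0.5314 -0.2998  0.0431] [279. 223.]
fork_hole side 0.66 [ 0.5262 -0.3039  0.0417] [285. 229.]
anvil_face top 0.87 [ 0.5888 -0.182   0.0226] [228. 200.]
anvil_face side 0.79 [ 0.5899 -0.1858  0.0243] [254. 262.]
jaw_face top 0.68 [ 0.4981 -0.1611  0.023 ] [219. 238.]
jaw_face side 0.78 [ 0.4984 -0.161   0.0231] [296. 270.]
rod_eye top 0.83 [ 0.5258 -0.2761  0.0228] [269. 226.]
rod_eye top 0.67 [ 0.3789 -0.5631  0.0058] [393. 289.]
rod_eye side 0.91 [ 0.5272 -0.2739  0.0253] [284. 241.]
rod_eye side 0.69 [ 0.3786 -0.5627  0.0099] [337. 196.]
rod_big top 0.85 [ 0.2659 -0.5008  0.0069] [367. 339.]
rod_big top 0.68 [ 0.5656 -0.1462  0.0243] [213. 209.]
rod_big side 0.92 [ 0.5605 -0.1455  0.0218] [266. 274.]
rod_big side 0.75 [ 0.2641 -0.5052  0.0076] [379. 207.]
rod_big side 0.2 [ 0.5278 -0.3013  0.0399] [285. 230.]
pin_grip top 0.46 [ 0.4254 -0.2536  0.0621] [258. 269.]
pin_grip side 0.59 [ 0.4277 -0.2537
[... 435 characters left out ...]
p 0.81 [ 0.7576 -0.2177 -0.0041] [245. 133.]
oil_can side 0.68 [ 0.7631 -0.2144 -0.0038] [180. 263.]
bore_dial top 0.96 [ 0.4783 -0.4752 -0.0015] [354. 247.]
bore_dial side 0.86 [ 0.4764 -0.4723 -0.0003] [305. 213.]
{'t': 1.2, 'joint_pos': array([-1.5066,  0.2453,  1.5585,  0.0002,  1.3387, -0.1741]), 'dq': array([ 0.0025, -0.0006,  0.    ,  0.0002,  0.0009, -0.0004]), 'effort': array([ -9.5099, -45.7655, -39.0405,  -0.4103,   0.0027,   0.    ]), 'eef_pos': array([ 0.1535, -0.6313,  0.2308]), 'tcp_rot': array([ 0.9929,  0.1189,  0.0001, -0.0004]), 'wrist_force': array([-0.0682, -0.1745, -0.4263]), 'torque': array([ 0.0104, -0.0001,  0.0024]), 'grasp_force': 0.0, 'width': 0.08551199756932665}
```

View pics/top0.png

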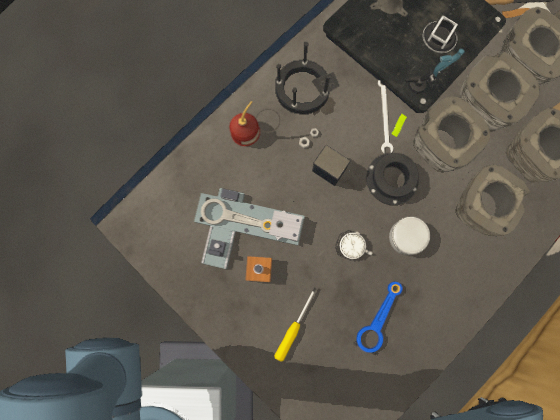

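View pics/side0.png

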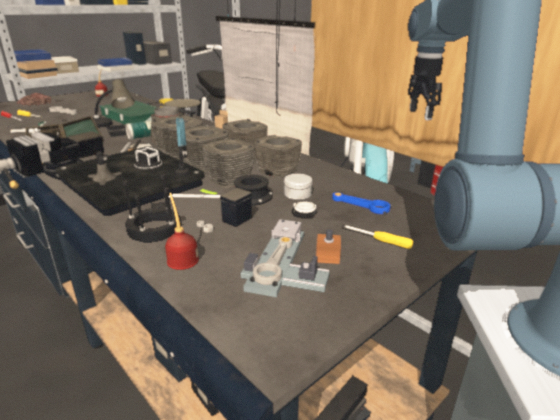

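The top view shows the gauge with the steel rod lying on it (big end at 213,210, eye at 268,226). The fork hole is at 280,224, the anvil at 230,195, the jaw at 217,247 and the pin in its orange stand at 258,269. Two things are rod-shaped: the grey one on the bed (213,210) and the blue one (370,340). The grey one lies on the gauge, so it fits. The stand at 258,269 is the only pin I can see. I'll confirm both in a crop.

```bash
cat > fit.py <<'E'
from h import *
np.set_printoptions(precision=4,suppress=True)
# average detections of both views, rigid 2D fit of the gauge
def avg(l,near=None):
    r=[]
    for n in("top","side"):
        for d in ctrl.tip_of(l,n)[:3]:
            a=np.array(d["at"])
            if d["p"]>.4 and (near is None or np.hypot(*(a-near)[:2])<.04): r.append(a);break
    return np.mean(r,0)
G=lambda g:(g["o"],np.array([[np.cos(g["th"]),-np.sin(g["th"])],[np.sin(g["th"]),np.cos(g["th"])]]))
E
python3 - <<'E'
from fit import *
i=ctrl.snapshot("top"); ctrl.snapshot("side")
m={"gauge":(0,0),"fork_hole":(75,0),"anvil_face":(-55,32)}
W=np.array([avg(k)[:2] for k in m]);M=np.array(list(m.values()))/1000
A=M-M.mean(0);B=W-W.mean(0)
th=np.arctan2((A[:,0]*B[:,1]-A[:,1]*B[:,0]).sum(),(A*B).sum())
R=np.array([[np.cos(th),-np.sin(th)],[np.sin(th),np.cos(th)]]);o=W.mean(0)-R@M.mean(0)
print("o",o,"th",th,"resid",W-(M@R.T+o))
for l,nr in [("rod_eye",(.526,-.275,0)),("rod_big",(.563,-.146,0)),("jaw_face",None),("pin_grip",(.426,-.253,0))]:
    a=avg(l,None if nr is None else np.array(nr)); print(l,a,"gauge",((a[:2]-o)@R)*1000)
import json;json.dump({"o":list(o),"th":th},open("g.json","w"))
x0,y0,s=185,180,6
c=cv2.resize(i[y0:y0+100,x0:x0+130],None,fx=s,fy=s,interpolation=cv2.INTER_CUBIC)
def dot(P,col):
    for p in proj("top",P): cv2.circle(c,tuple(int(v) for v in ((p-[x0,y0])*s+s/2)),3,col,-1)
g=lambda L:np.array([np.r_[o+R@(np.array(q[:2])/1000),q[2]/1000] for q in L])
dot(g([(-125,-35,14),(-125,35,14),(125,-35,14),(125,35,14),(-85,-126,14),(-25,-126,14)]),(0,0,255))
dot(g([(75,0,42),(-75,32,36),(-35,32,36)]),(0,255,0))
cv2.imwrite("pics/crop1.png",c)
E
```

```text
o [ 0.5457 -0.229 ] th -1.8080256233096974 resid [[-0.0013  0.0006]
 [ 0.0012  0.0009]
 [ 0.0001 -0.0015]]
rod_eye [ 0.5254 -0.2745  0.0259] gauge [49.0564 -8.9885]
rod_big [ 0.5629 -0.1466  0.0238] gauge [-84.1348  -2.5597]
jaw_face [ 0.4973 -0.1594  0.0226] gauge [-56.2766 -63.3143]
pin_grip [ 0.427  -0.2525  0.0585] gauge [  50.7976 -109.8028]
```

View pics/crop1.png

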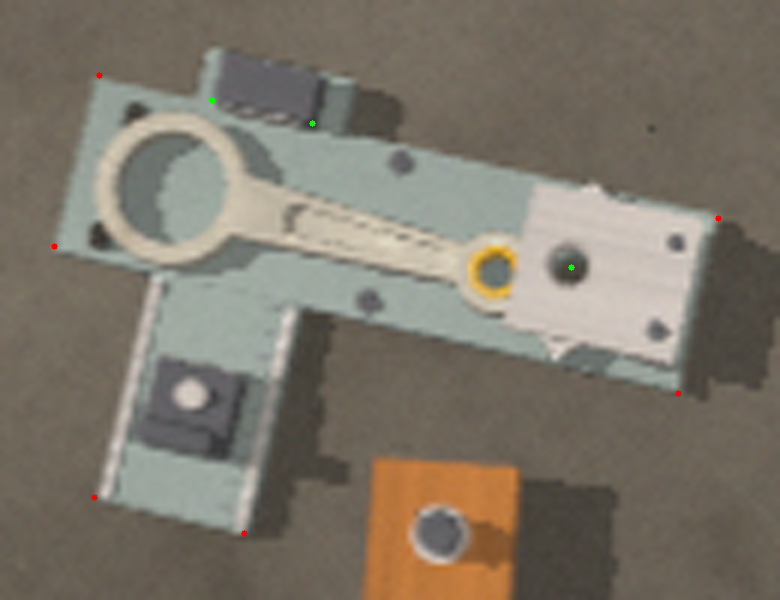

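The crop confirms the steel rod: big end (172,188) and bronze bush (494,270), with the fork hole at (567,263). The pin's knob is at (440,532) on the orange stand, and the jaw is at (195,395). The fitted gauge outline (dots) agrees with the picture to about 2 mm.

```bash
python3 - <<'E'
from fit import *
import json
g=json.load(open("g.json"));o,R=G(g)
f=lambda p:[(p[0]-3)/6+185,(p[1]-3)/6+180]
for n,p,z in [("eye",(494,270),.032),("big",(172,188),.032),("hole",(567,263),.042),("knob",(440,532),.070),("jawfront_mid top",(200,368),.036),("jaw rear tab top",(178,445),.058),("anvil face top",(268,119),.036),("bedBL",(60,249),.014),("bedTL",(102,80),.014),("bedTR",(718,214),.014),("bedBR",(678,390),.014)]:
    w=ray("top",f(p),z)[0]; print(n,w,"gauge",((w[:2]-o)@R)*1000)
s=ctrl.read_state()
print(R)
# tool axes now
from scipy.spatial.transform import Rotation as Ro
print(Ro.from_quat(s["tcp_rot"]).as_matrix())
E
```

```text
eye [ 0.5285 -0.272   0.032 ] gauge [45.8926 -6.5796]
big [ 0.5611 -0.148   0.032 ] gauge [-82.3287  -4.0649]
hole [ 0.5297 -0.3001  0.042 ] gauge [72.84    1.2027]
knob [ 0.4276 -0.2537  0.07  ] gauge [  51.7714 -108.9543]
jawfront_mid top [ 0.4912 -0.1603  0.036 ] gauge [-53.9604 -69.1148]
jaw rear tab top [ 0.4605 -0.1555  0.058 ] gauge [ -51.4487 -100.0872]
anvil face top [ 0.587  -0.1854  0.036 ] gauge [-52.1096  29.9152]
bedBL [ 0.54   -0.1014  0.014 ] gauge [-122.6444  -35.4508]
bedTL [ 0.6071 -0.1168  0.014 ] gauge [-123.5053   33.3227]
bedTR [ 0.552  -0.3583  0.014 ] gauge [124.2565  36.5599]
bedBR [ 0.4836 -0.3421  0.014 ] gauge [124.5463 -33.6895]
[[-0.235  0.972]
 [-0.972 -0.235]]
[[ 0.9718  0.2359  0.0001]
 [ 0.2359 -0.9718  0.0007]
 [ 0.0002 -0.0006 -1.    ]]
```

```bash
cat > go.py <<'E'
from h import *
import sys
from scipy.spatial.transform import Rotation as Ro
np.set_printoptions(precision=4,suppress=True)
TH=-1.798; R=np.array([[np.cos(TH),-np.sin(TH)],[np.sin(TH),np.cos(TH)]])
O=np.array([.5457,-.2290])+R@[.0007,.0002]
def go(gx,gy,z,yaw=None):
    "gauge mm, z mm -> tool shift; tool x is to point along -gauge x"
    s=ctrl.read_state();M=Ro.from_quat(s["tcp_rot"]).as_matrix();p=s["eef_pos"]
    t=np.r_[O+R@np.array([gx,gy])/1000,z/1000]
    h=np.arctan2(M[1,0],M[0,0]);w=(TH+np.pi-h+np.pi)%(2*np.pi)-np.pi
    print("t",round(s["t"],2),"at gauge",((p[:2]-O)@R*1000).round(1),"z",p[2].round(4),"F gauge",(s["wrist_force"][:2]@R).round(1),s["wrist_force"][2].round(1),"tilt",M[:,2],"width",round(s["width"],4),"grip",round(s["grasp_force"],1))
    print("shift",M.T@(t-p),"twist",-w,"world",t,"q",s["joint_pos"])
if __name__=="__main__": go(*map(float,sys.argv[1:4]))
E
python3 go.py -138 -3.4 150
```

```text
t 2.0 at gauge [ 479.7 -291.8] z 0.2309 F gauge [ 0.2 -0.1] 0.5 tilt [ 0.0001  0.0007 -1.    ] width 0.0856 grip 0.0
shift [ 0.5349 -0.4226  0.0813] twist -1.105424734101783 world [ 0.5735 -0.0945  0.15  ] q [-1.5067  0.2452  1.5583  0.0001  1.3387 -0.1741]
```

Emit:
move_arm:
  steps:
    - [[0.03,0.535,-0.423,0.05,-1.105],[0.03,0.535,-0.423,0.05,-1.105],[0.03,0.535,-0.423,0.05,-1.105],[0.03,0.535,-0.423,0.05,-1.105],[0.03,0.535,-0.423,0.05,-1.105],[0.03,0.535,-0.423,0.05,-1.105],[0.03,0.535,-0.423,0.05,-1.105],[0.03,0.535,-0.423,0.05,-1.105]]

```text
t: 2.8
eef_pos: [0.4001, -0.3206, 0.2064]
tcp_rot: [0.783, 0.622, -0.001, 0.004]
wrist_force: [-0.0, 0.2, -0.1]
width: 0.0303
grasp_force: 0.0
```

```bash
python3 go.py -138 -3.4 120
```

```text
t 2.8 at gauge [ 121.3 -121.4] z 0.2064 F gauge [-0.2 -0.1] -0.1 tilt [ 0.0046 -0.0077 -1.    ] width 0.0303 grip 0.0
shift [0.2601 0.117  0.0854] twist -0.0018948495272965715 world [ 0.5735 -0.0945  0.12  ] q [-0.8963 -0.0608  1.9328 -0.0013  1.2607 -0.6668]
```

Emit:
move_arm:
  steps:
    - [[0.03,0.26,0.117,0.085,0],[0.03,0.26,0.117,0.085,0],[0.03,0.26,0.117,0.085,0],[0.03,0.26,0.117,0.085,0],[0.03,0.26,0.117,0.085,0],[0.03,0.26,0.117,0.085,0],[0.03,0.26,0.117,0.085,0],[0.03,0.26,0.117,0.085,0]]

```text
t: 3.6
eef_pos: [0.5742, -0.0934, 0.1197]
tcp_rot: [0.783, 0.622, 0.001, 0.003]
wrist_force: [0.2, -0.5, 0.1]
width: 0.03
grasp_force: 0.0
```

```bash
python3 go.py -138 -3.4 22
```

```text
t 3.6 at gauge [-139.3   -3. ] z 0.1197 F gauge [0.4 0.3] 0.1 tilt [ 0.0046 -0.0029 -1.    ] width 0.03 grip 0.0
shift [-0.0011 -0.0009  0.0977] twist -0.0021667596570438263 world [ 0.5735 -0.0945  0.022 ] q [-0.3555  0.2112  1.816  -0.0013  1.1091 -0.1256]
```

Emit:
move_arm:
  steps:
    - [[0.03,-0.001,-0.001,0.04,0],[0.03,-0.001,-0.001,0.08,0],[0.03,-0.001,-0.001,0.1,0],[0.03,-0.001,-0.001,0.1,0],[0.03,-0.001,-0.001,0.1,0]]

```text
t: 4.1
eef_pos: [0.5719, -0.0941, 0.0192]
tcp_rot: [0.784, 0.621, 0.001, 0.002]
wrist_force: [0.5, -0.3, 0.4]
width: 0.0299
grasp_force: 0.0
```

```bash
python3 - <<'E'
from go import *
i=ctrl.snapshot("top");j=ctrl.snapshot("side");
c=np.hstack([cv2.resize(i[170:250,185:295],None,fx=3.6,fy=3.6,interpolation=2),cv2.resize(j[215:295,240:350],None,fx=3.6,fy=3.6,interpolation=2)])
cv2.imwrite("pics/c2.png",c);go(-110,-3.4,19)
E
```

```text
t 4.2 at gauge [-138.8   -4.5] z 0.02 F gauge [0.2 0.6] -1.0 tilt [ 0.005  -0.0021 -1.    ] width 0.0299 grip 0.0
shift [-0.0288  0.0012  0.001 ] twist -0.0024620861946758055 world [ 0.5672 -0.1218  0.019 ] q [-0.3571  0.365   1.8426 -0.0003  0.9285 -0.1272]
```

View pics/c2.png

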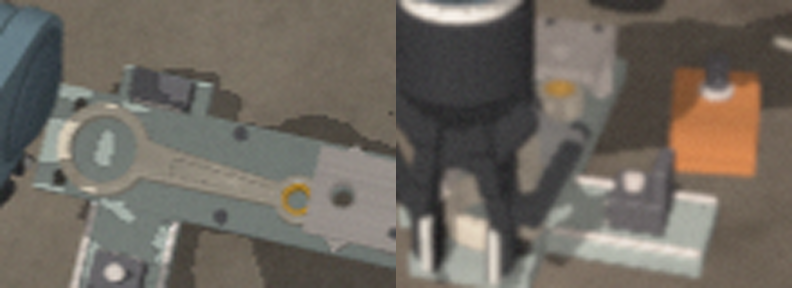

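The fingers straddle the rear of the big end (left panel 70,150; right panel 460,240). I'll push along the bed.

Emit:
move_arm:
  steps:
    - [[0.03,-0.007,0.001,0,0],[0.03,-0.013,0.001,0,0],[0.03,-0.018,0.001,0,0],[0.03,-0.022,0.001,0,0],[0.03,-0.026,0.001,0,0],[0.03,-0.03,0.001,0,0],[0.03,-0.034,0.001,0,0],[0.03,-0.037,0.001,0,0]]

```text
t: 5.0
eef_pos: [0.5634, -0.1269, 0.0174]
tcp_rot: [0.783, 0.622, 0.001, -0.001]
wrist_force: [1.8, 5.2, 2.8]
width: 0.0299
grasp_force: 2.8
```

```bash
cat > chk.py <<'E'
from go import *
from fit import avg
ctrl.snapshot("top");ctrl.snapshot("side")
for l,n in [("rod_eye",(.52,-.29,0)),("rod_big",(.56,-.16,0))]:
    try:print(l,((avg(l,np.array(n))[:2]-O)@R)*1000)
    except Exception as e:print(l,e)
E
python3 chk.py; python3 go.py -92 -2 19
```

```text
rod_eye [62.7188 -2.3705]
rod_big [-67.7598  -2.2584]
t 5.3 at gauge [-103.1   -6.1] z 0.017 F gauge [-0.6  0.8] -0.1 tilt [-0.0001 -0.0003 -1.    ] width 0.0303 grip 0.4
shift [-0.0111  0.0041 -0.002 ] twist -0.0006574381466721846 world [ 0.5645 -0.1396  0.019 ] q [-0.4195  0.3675  1.8464 -0.0004  0.9277 -0.1914]
```

Emit:
move_arm:
  steps:
    - [[0.03,-0.003,0.002,-0.002,0],[0.03,-0.005,0.003,-0.002,0],[0.03,-0.007,0.003,-0.002,0],[0.03,-0.009,0.003,-0.002,0],[0.03,-0.009,0.003,-0.002,0]]

```text
t: 5.8
eef_pos: [0.564, -0.1376, 0.0191]
tcp_rot: [0.783, 0.622, -0.0, 0.0]
wrist_force: [-1.1, 1.3, -0.5]
width: 0.0299
grasp_force: 0.6
```

```bash
python3 chk.py; python3 go.py -92 -2 19
```

```text
rod_eye [74.2757 -0.417 ]
rod_big [-57.301    0.0057]
t 6.1 at gauge [-94.   -2.7] z 0.0193 F gauge [-0.9 -0.4] -0.3 tilt [ 0.0006 -0.0007 -1.    ] width 0.0303 grip 0.1
shift [-0.002   0.0007  0.0003] twist -0.0005617930757813028 world [ 0.5645 -0.1396  0.019 ] q [-0.434   0.3695  1.8381 -0.0005  0.9332 -0.2059]
```

Nearly home; I'll push in small steps and watch the force.

Emit:
move_arm:
  steps:
    - [[0.03,-0.001,0.001,0,0],[0.03,-0.002,0.001,0,0],[0.03,-0.003,0.001,0,0],[0.03,-0.003,0.001,0,0]]

```text
t: 6.5
eef_pos: [0.5645, -0.1389, 0.0191]
tcp_rot: [0.783, 0.622, 0.001, -0.001]
wrist_force: [1.2, 7.8, 1.5]
width: 0.0297
grasp_force: 3.8
```

```bash
python3 go.py -92 -2 19
```

```text
t 6.5 at gauge [-92.8  -2.2] z 0.0191 F gauge [-7.9 -0.6] 1.5 tilt [ 0.0003  0.003  -1.    ] width 0.0297 grip 3.8
shift [-0.0008  0.0002  0.0001] twist -0.001785222224000016 world [ 0.5645 -0.1396  0.019 ] q [-0.4374  0.3715  1.8359  0.0035  0.9353 -0.2105]
```

Emit:
move_arm:
  steps:
    - [[0.03,-0.001,0,0,0],[0.03,-0.002,0,0,0],[0.03,-0.003,0,0,0],[0.03,-0.003,0,0,0]]

```text
t: 6.9
eef_pos: [0.5643, -0.1393, 0.0192]
tcp_rot: [0.784, 0.621, 0.003, -0.002]
wrist_force: [5.0, 17.2, 2.5]
width: 0.0303
grasp_force: 8.5
```

```bash
python3 go.py -92 -2 19
```

```text
t 6.9 at gauge [-92.3  -2.3] z 0.0192 F gauge [-17.9   1. ] 2.5 tilt [ 0.0012  0.0073 -1.    ] width 0.0303 grip 8.5
shift [-0.0003  0.0003  0.0002] twist -0.002590955498796621 world [ 0.5645 -0.1396  0.019 ] q [-0.4401  0.3713  1.836   0.0088  0.9363 -0.2156]
```

Emit:
move_arm:
  steps:
    - [[0.03,-0.001,0,0,0],[0.03,-0.001,0,0,0],[0.03,-0.001,0,0,0],[0.03,0.01,0,0,0],[0.03,0.03,0,0,0],[0.03,0.03,-0.05,0,0],[0.03,0.03,-0.1,0,0],[0.03,0.03,-0.1,0,0]]

```text
t: 7.7
eef_pos: [0.4636, -0.0874, 0.0148]
tcp_rot: [0.783, 0.622, -0.003, -0.006]
wrist_force: [0.1, -0.0, -1.2]
width: 0.0299
grasp_force: 0.0
```

```bash
python3 chk.py; python3 - <<'E'
from go import *
i=ctrl.snapshot("top")
cv2.imwrite("pics/c3.png",cv2.resize(i[185:285,185:315],None,fx=6,fy=6,interpolation=2));go(51,-109.5,130)
E
```

```text
rod_eye [76.21   -1.4581]
rod_big [-57.0797  -0.5076]
t 8.05 at gauge [-117.8 -100. ] z 0.02 F gauge [ 0.2 -0.3] 0.3 tilt [ 0.0023 -0.0012 -1.    ] width 0.0304 grip 0.0
shift [-0.1689 -0.0091 -0.11  ] twist -0.0008430485837944701 world [ 0.4276 -0.2548  0.13  ] q [-0.427   0.1746  2.0853 -0.0002  0.8791 -0.1988]
```

View pics/c3.png

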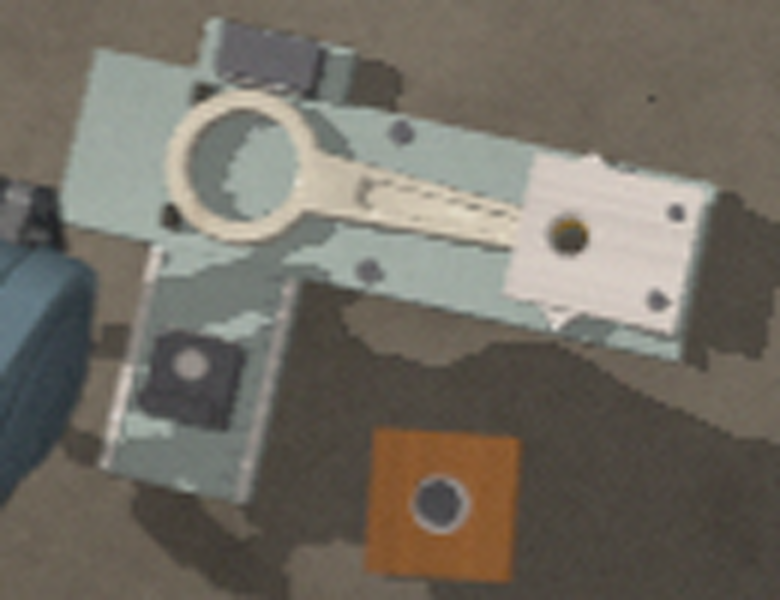

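The eye is home: the bronze bush shows right under the fork hole (568,237) and the big end is at (240,165). Now I go up and over to the pin.

Emit:
move_arm:
  steps:
    - [[0.05,0,0,-0.05,0],[0.05,0,0,-0.1,0],[0.05,-0.03,0,-0.11,0],[0.05,-0.07,-0.003,-0.11,0],[0.05,-0.12,-0.008,-0.11,0],[0.05,-0.169,-0.008,-0.11,0],[0.05,-0.169,-0.008,-0.11,0],[0.05,-0.169,-0.008,-0.11,0]]

```text
t: 8.85
eef_pos: [0.4273, -0.2557, 0.1294]
tcp_rot: [0.784, 0.621, 0.0, 0.0]
wrist_force: [-0.1, -0.3, -0.7]
width: 0.05
grasp_force: 0.0
```

```bash
python3 - <<'E'
from go import *
w=np.array([.4275,-.2535]);a=(w-O)@R*1000;print(a);go(a[0],a[1],80)
E
```

```text
[  49.7954 -109.8435]
t 8.85 at gauge [  52.  -109.6] z 0.1294 F gauge [ 0.3 -0. ] -0.7 tilt [ 0.0006 -0.0003 -1.    ] width 0.05 grip 0.0
shift [ 0.0022 -0.0003  0.0494] twist -0.0032120883545561085 world [ 0.4275 -0.2535  0.08  ] q [-0.7675  0.0075  2.0187  0.0002  1.1147 -0.5372]
```

Emit:
move_arm:
  steps:
    - [[0.05,0.002,0,0.045,0],[0.05,0.002,0,0.065,0],[0.05,0.002,0,0.077,0],[0.05,0.002,0,0.077,0],[0.0,0.002,0,0.077,0],[0.0,0.002,0,0.077,0],[0.0,0.002,0,0.077,0],[0.0,0.002,0,0.077,0]]

```text
t: 9.65
eef_pos: [0.4282, -0.2529, 0.0536]
tcp_rot: [0.783, 0.622, 0.0, 0.001]
wrist_force: [-1.4, 1.8, 6.5]
width: 0.0134
grasp_force: 58.5
```

```bash
python3 go.py 50 -110 80
```

```text
t 9.65 at gauge [  49.1 -109.3] z 0.0536 F gauge [-1.4 -1.8] 6.5 tilt [ 0.0015 -0.0014 -1.    ] width 0.0134 grip 58.5
shift [-0.001  -0.0007 -0.0264] twist -0.0006231378909911101 world [ 0.4273 -0.2537  0.08  ] q [-0.7619  0.136   2.0482  0.      0.9553 -0.5341]
```

Emit:
move_arm:
  steps:
    - [[0.0,0,0,-0.01,0],[0.0,0,0,-0.025,0],[0.0,0,0,-0.045,0],[0.0,0,0,-0.065,0],[0.0,0,0,-0.07,0],[0.0,0,0,-0.07,0]]

```text
t: 10.25
eef_pos: [0.428, -0.2528, 0.1232]
tcp_rot: [0.783, 0.622, 0.0, 0.001]
wrist_force: [-1.0, 0.5, -1.1]
width: 0.0137
grasp_force: 58.5
```

```bash
python3 - <<'E'
from go import *
i=ctrl.snapshot("top");j=ctrl.snapshot("side")
for n in("side","top"):
  for l in("pin_tip","pin_grip"):
    for d in ctrl.tip_of(l,n)[:2]: a=np.array(d["at"]);print(l,n,round(d["p"],2),a,((a[:2]-O)@R*1000).round(1))
c=np.hstack([cv2.resize(i[210:310,205:315],None,fx=3.6,fy=3.6,interpolation=2),cv2.resize(j[160:260,270:380],None,fx=3.6,fy=3.6,interpolation=2)])
cv2.imwrite("pics/c4.png",c);go(75,0,54+45)
E
```

```text
pin_tip side 0.64 [ 0.4298 -0.2487  0.0772] [  44.6 -108.7]
pin_tip side 0.41 [ 0.5583 -0.1727  0.0211] [-58.4  -0.6]
pin_grip side 0.59 [ 0.4276 -0.2529  0.1235] [  49.2 -109.9]
t 10.55 at gauge [  48.3 -110.8] z 0.121 F gauge [0.9 0. ] -0.5 tilt [-0.0014  0.0014 -1.    ] width 0.0132 grip 58.5
shift [-0.0266  0.1108  0.0218] twist -0.0008716482200439302 world [ 0.5288 -0.3028  0.099 ] q [-0.7621  0.0167  2.027   0.0001  1.0998 -0.5341]
```

View pics/c4.png

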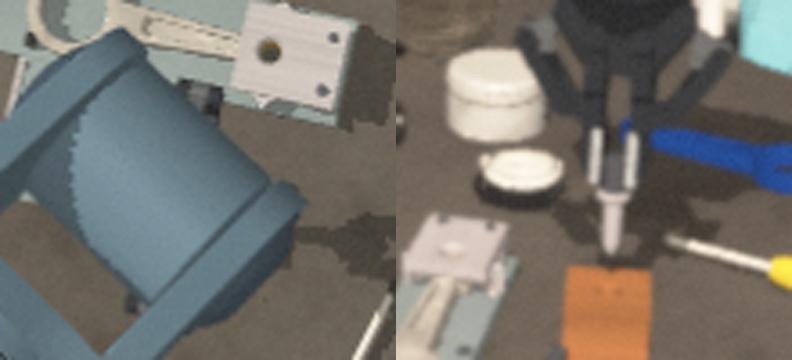

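The pin is held upright: knob at (615,172), tip at (612,250) in the right panel. The fork hole shows at (452,248) and the stand is empty.

```bash
python3 - <<'E'
from go import *
p=ctrl.read_state()["eef_pos"];print(p)
print("proj tip if vertical",proj("side",[[p[0],p[1],p[2]-.049],[p[0],p[1],p[2]+.005]]))
j=ctrl.snapshot("side")
h=ray("side",[285.6,228.9],.042)[0];print("hole side",h,(h[:2]-O)@R*1000)
for z in(.072,):
  t=ray("side",[330,229.4],z)[0];print("tip ray",t)
# hole: dark blob centroids in both views
g=cv2.cvtColor(j,6);print(g[222:236,274:298])
E
```

```text
[ 0.4269 -0.2518  0.121 ]
proj tip if vertical [[328.5411 229.5869]
 [329.9707 208.3215]]
hole side [ 0.5257 -0.3025  0.042 ] [75.4015 -3.1385]
tip ray [ 0.4236 -0.2529  0.072 ]
[[107 110 123 158 194 206 204 192 180 185 194 199 204 206 205 202 202 204
  206 201 182 140 123 152]
 [107 114 139 180 203 208 209 207 199 203 202 202 206 206 205 204 206 206
  210 206 191 152 138 164]
 [112 123 158 193 205 207 209 207 207 202 203 204 204 207 204 204 206 207
  207 207 204 192 185 190]
 [121 140 180 203 209 207 206 207 205 204 206 206 203 207 205 205 206 207
  208 207 207 206 204 205]
 [135 169 195 208 211 207 206 206 205 202 206 208 208 207 205 205 206 207
  208 210 207 207 207 202]
 [157 189 205 208 207 205 206 205 206 208 214 220 220 213 209 206 206 209
  206 206 208 202 203 195]
 [178 201 207 208 206 207 203 202 204 214 223 230 229 224 217 208 209 208
  205 205 207 206 199 186]
 [192 205 208 205 205 205 201 195 191 197 211 220 221 217 209 207 210 207
  206 207 204 205 197 175]
 [203 205 206 207 205 201 199 193 182 182 197 205 206 199 199 203 205 206
  206 207 206 201 190 159]
 [207 205 205 202 202 201 201 198 194 188 194 198 199 193 201 204 208 206
  203 201 202 195 173 145]
 [209 207 206 205 202 203 201 202 200 201 200 199 201 201 205 206 205 207
  205 204 201 185 161 147]
 [210 210 208 208 207 204 208 204 205 206 206 203 204 205 206 209 207 204
  204 202 193 175 161 182]
 [205 203 203 206 203 205 208 208 209 208 207 208 211 210 210 211 207 206
  205 203 189 164 169 196]
 [181 177 185 188 192 194 199 202 200 203 207 208 210 211 212 211 209 208
  207 205 190 161 170 193]]
```

Emit:
move_arm:
  steps:
    - [[0.0,0,0.02,0.003,0],[0.0,-0.01,0.05,0.003,0],[0.0,-0.02,0.08,0.003,0],[0.0,-0.025,0.1,0.003,0],[0.0,-0.025,0.11,0.003,0],[0.0,-0.025,0.11,0.003,0],[0.0,-0.025,0.11,0.003,0]]

```text
t: 11.3
eef_pos: [0.5282, -0.3008, 0.1184]
tcp_rot: [0.783, 0.622, -0.0, -0.001]
wrist_force: [-0.3, -0.5, -0.1]
width: 0.0133
grasp_force: 58.7
```

```bash
python3 - <<'E'
from go import *
j=ctrl.snapshot("side");i=ctrl.snapshot("top")
cv2.imwrite("pics/c5.png",cv2.resize(j[190:250,250:330],None,fx=10,fy=10,interpolation=2));go(75,0,99)
for d in ctrl.tip_of("pin_tip","side")[:1]: a=np.array(d["at"]);print(a,((a[:2]-O)@R*1000).round(1))
E
```

```text
t 11.4 at gauge [73.3 -1.2] z 0.1187 F gauge [-0.1  0. ] 0.1 tilt [-0.0009  0.0007 -1.    ] width 0.0131 grip 58.7
shift [-0.0017  0.0012  0.0197] twist -0.0007429987324796272 world [ 0.5288 -0.3028  0.099 ] q [-0.7042  0.2721  1.7444 -0.0001  1.1262 -0.4762]
[ 0.5321 -0.296   0.0705] [67.6  1.6]
```

View pics/c5.png

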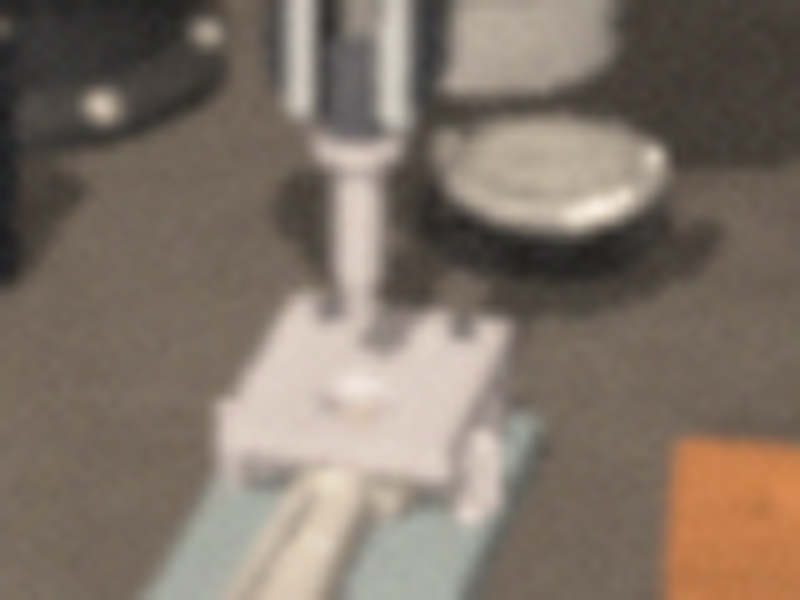

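The pin's axis runs from the flange (357,150) to its tip (360,325), straight above the fork hole (360,395).

```bash
python3 - <<'E'
from go import *
p=ctrl.read_state()["eef_pos"];x,y,z=p
P=proj("side",[[x,y,z-.0495],[x,y,.042],[x,y,z-.0095],[x+.005,y,.042],[x,y+.005,.042]]);print(P)
f=lambda a:(np.array(a)+.5)/10-.5+[250,190]
print("tip obs",f([360,328]),"flange obs",f([357,155]),"hole obs",f([360,395]))
drop=f([360,328])+P[1]-P[0]
e=f([360,395])-drop
J=np.c_[P[3]-P[1],P[4]-P[1]]/5
mm=np.linalg.solve(J,e);print("drop",drop,"err px",e,"world mm",mm,"gauge",R.T@mm)
E
```

```text
[[284.6599 219.1717]
 [284.5512 229.1831]
 [284.8239 204.0814]
 [282.476  229.1293]
 [284.4751 230.2176]]
tip obs [285.55 222.35] flange obs [285.25 205.05] hole obs [285.55 229.05]
drop [285.4413 232.3614] err px [ 0.1087 -3.3114] world mm [  0.3246 -15.9876] gauge [15.5036  3.9176]
```

Emit:
move_arm:
  steps:
    - [[0.0,0,0.001,0.012,0],[0.0,0,0.001,0.02,0],[0.0,0,0.001,0.025,0],[0.0,0,0.001,0.028,0],[0.0,0,0.001,0.031,0],[0.0,0,0.001,0.033,0],[0.0,0,0.001,0.033,0]]

```text
t: 12.15
eef_pos: [0.5299, -0.3017, 0.0858]
tcp_rot: [0.783, 0.622, -0.0, -0.0]
wrist_force: [0.0, -0.2, -1.2]
width: 0.0134
grasp_force: 58.7
```

```bash
python3 go.py 75 0 52
```

```text
t 12.15 at gauge [73.7  0.7] z 0.0858 F gauge [0.2 0. ] -1.2 tilt [-0.0002  0.0002 -1.    ] width 0.0134 grip 58.7
shift [-0.0013 -0.0007  0.0338] twist -0.0008161972432758624 world [ 0.5288 -0.3028  0.052 ] q [-0.7033  0.3213  1.7516 -0.      1.069  -0.4753]
```

Emit:
move_arm:
  steps:
    - [[0.0,0,0,0.002,0],[0.0,0,0,0.004,0],[0.0,0,0,0.006,0],[0.0,0,0,0.008,0],[0.0,0,0,0.01,0],[0.0,0,0,0.01,0]]

```text
t: 12.75
eef_pos: [0.5297, -0.3016, 0.0755]
tcp_rot: [0.783, 0.622, -0.0, -0.0]
wrist_force: [-0.6, 0.6, -1.3]
width: 0.0133
grasp_force: 58.6
```

```bash
python3 go.py 75 0 52
```

```text
t 12.75 at gauge [73.6  0.6] z 0.0755 F gauge [-0.4 -0.7] -1.3 tilt [-0.0005  0.0005 -1.    ] width 0.0133 grip 58.6
shift [-0.0014 -0.0006  0.0235] twist -0.0008456442729958269 world [ 0.5288 -0.3028  0.052 ] q [-0.7034  0.3362  1.7546  0.      1.0515 -0.4753]
```

Emit:
move_arm:
  steps:
    - [[0.0,0,0,0.003,0],[0.0,0,0,0.006,0],[0.0,0,0,0.009,0],[0.0,0,0,0.012,0],[0.0,0,0,0.015,0],[0.0,0,0,0.018,0],[0.0,0,0,0.02,0],[0.0,0,0,0.02,0]]

```text
t: 13.55
eef_pos: [0.5296, -0.3016, 0.0554]
tcp_rot: [0.783, 0.622, -0.0, -0.0]
wrist_force: [-3.4, 0.0, -3.1]
width: 0.0135
grasp_force: 58.7
```

```bash
python3 go.py 75 0 52
```

```text
t 13.55 at gauge [73.6  0.5] z 0.0554 F gauge [ 0.8 -3.4] -3.1 tilt [-0.0007  0.0005 -1.    ] width 0.0135 grip 58.7
shift [-0.0014 -0.0005  0.0034] twist -0.0008189123559976252 world [ 0.5288 -0.3028  0.052 ] q [-0.7034  0.3666  1.7588 -0.0001  1.0171 -0.4753]
```

Nearly home. I'll go down until the flange bears.

Emit:
move_arm:
  steps:
    - [[0.0,0,0,0.001,0],[0.0,0,0,0.002,0],[0.0,0,0,0.003,0],[0.0,0,0,0.004,0],[0.0,0,0,0.005,0],[0.0,0,0,0.005,0]]

```text
t: 14.15
eef_pos: [0.5296, -0.3017, 0.0517]
tcp_rot: [0.783, 0.622, -0.0, -0.001]
wrist_force: [-7.0, 2.1, 5.6]
width: 0.0134
grasp_force: 59.4
```

```bash
python3 go.py 75 0 52
```

```text
t 14.15 at gauge [73.8  0.5] z 0.0517 F gauge [-0.5 -7.3] 5.6 tilt [-0.0012  0.0004 -1.    ] width 0.0134 grip 59.4
shift [-0.0012 -0.0005 -0.0003] twist -0.0005921185318435995 world [ 0.5288 -0.3028  0.052 ] q [-0.7034  0.3727  1.7587 -0.0006  1.0114 -0.4753]
```

Emit:
move_arm:
  steps:
    - [[0.04,0,0,0,0],[0.04,0,0,0,0],[0.04,0,0,0,0],[0.04,0,0,-0.03,0],[0.04,0,0,-0.07,0],[0.04,0.04,-0.03,-0.08,0],[0.04,0.08,-0.07,-0.08,0],[0.04,0.09,-0.11,-0.08,0]]

```text
t: 14.95
eef_pos: [0.4436, -0.1876, 0.1319]
tcp_rot: [0.782, 0.623, 0.001, 0.001]
wrist_force: [0.1, 0.6, 1.4]
width: 0.0397
grasp_force: 0.0
```

```bash
python3 - <<'E'
from go import *
j=ctrl.snapshot("side");i=ctrl.snapshot("top")
c=np.hstack([cv2.resize(i[175:275,190:310],None,fx=3.3,fy=3.3,interpolation=2),cv2.resize(j[205:305,240:360],None,fx=3.3,fy=3.3,interpolation=2)])
cv2.imwrite("pics/c6.png",c);go(-55,-125,120)
for l in("pin_grip","pin_tip","jaw_face","jaw","rod_eye","rod_big"):
  for n in("top","side"):
    for d in ctrl.tip_of(l,n)[:1]: a=np.array(d["at"]);print(l,n,round(d["p"],2),((a[:2]-O)@R*1000).round(1),a[2].round(4))
E
```

```text
t 15.05 at gauge [ -20.2 -115.6] z 0.1278 F gauge [-1.5  0.3] -1.1 tilt [-0.0058  0.0048 -1.    ] width 0.04 grip 0.0
shift [ 0.0347 -0.0093  0.008 ] twist 0.0010575950375062426 world [ 0.4363 -0.148   0.12  ] q [-0.6375 -0.0423  2.0711  0.0004  1.1203 -0.4116]
pin_grip top 0.56 [71.4 -0.1] 0.0549
pin_grip side 0.68 [-54.7  31.8] 0.0276
jaw_face side 0.61 [-57.  -63.4] 0.025
jaw top 0.57 [ -2.6 -10.6] 0.0078
jaw side 0.81 [-51.1 -68. ] 0.0115
rod_eye top 0.94 [75.4  1.5] 0.0249
rod_eye side 0.95 [75.8 -3.8] 0.0264
rod_big top 0.84 [ 330.2 -211. ] 0.006
rod_big side 0.93 [ 330.6 -212.4] 0.0097
```

View pics/c6.png

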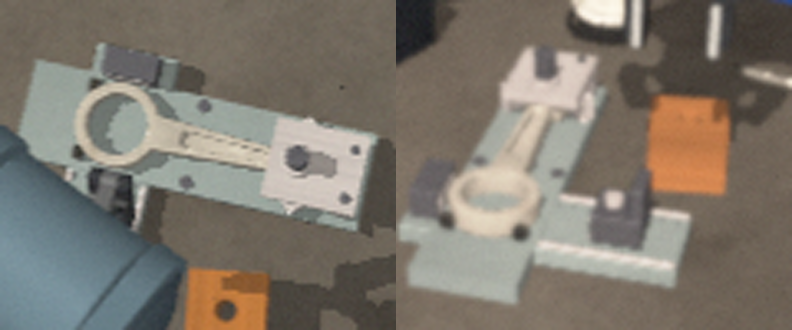

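The pin stands upright in the fork with its flange down (left 298,157; right 545,65), and the stand's hole is empty. The jaw is at (620,215) in the right panel, still open. Next, the shut fingers go behind the jaw.

Emit:
move_arm:
  steps:
    - [[0.0,0.02,-0.01,0,0],[0.0,0.035,-0.013,0.008,0],[0.0,0.035,-0.013,0.008,0],[0.0,0.035,-0.013,0.04,0],[0.0,0.035,-0.013,0.075,0],[0.0,0.035,-0.013,0.1,0],[0.0,0.035,-0.013,0.1,0]]

```text
t: 16.35
eef_pos: [0.4358, -0.1507, 0.0276]
tcp_rot: [0.783, 0.622, -0.001, -0.004]
wrist_force: [0.3, -0.5, 0.1]
width: 0.0
grasp_force: 0.0
```

```bash
python3 go.py -55 -115 27
```

```text
t 16.35 at gauge [ -52.2 -125. ] z 0.0276 F gauge [0.4 0.4] 0.1 tilt [-0.0068  0.0042 -1.    ] width 0.0 grip 0.0
shift [0.0028 0.01   0.0006] twist -0.0007269528991353802 world [ 0.4461 -0.1502  0.027 ] q [-0.5796  0.1148  2.135  -0.0002  0.8998 -0.3515]
```

Emit:
move_arm:
  steps:
    - [[0.0,0.002,0.004,0,0],[0.0,0.003,0.008,0,0],[0.0,0.003,0.012,0,0],[0.0,0.003,0.016,0,0],[0.0,0.003,0.02,0,0],[0.0,0.003,0.024,0,0],[0.0,0.003,0.028,0,0],[0.0,0.003,0.032,0,0]]

```text
t: 17.15
eef_pos: [0.4706, -0.1565, 0.0311]
tcp_rot: [0.783, 0.622, 0.0, -0.0]
wrist_force: [-2.9, 0.6, 2.0]
width: 0.0001
grasp_force: 1.4
```

```bash
python3 - <<'E'
from go import *
j=ctrl.snapshot("side");
go(-55,-77.5,27)
for l in("jaw_face","rod_big","anvil_face"):
    for d in ctrl.tip_of(l,"side")[:1]: a=np.array(d["at"]);print(l,round(d["p"],2),((a[:2]-O)@R*1000).round(1),a[2].round(4))
E
```

```text
t 17.2 at gauge [-54.4 -89.2] z 0.0311 F gauge [-1.1 -1.1] -0.7 tilt [ 0.0008 -0.     -1.    ] width 0.0 grip 0.3
shift [0.0006 0.0117 0.0042] twist -0.0009079613215634552 world [ 0.4826 -0.1587  0.027 ] q [-0.5501  0.179   2.0523  0.0005  0.9096 -0.3222]
jaw_face 0.54 [-57.1 -39.9] 0.0245
rod_big 0.89 [-56.9  -4.5] 0.0263
anvil_face 0.61 [-54.8  28.1] 0.0282
```

Emit:
move_arm:
  steps:
    - [[0.0,0,0.002,0,0],[0.0,0,0.004,0,0],[0.0,0,0.006,0,0],[0.0,0,0.007,0,0],[0.0,0,0.008,0,0],[0.0,0,0.009,0,0],[0.0,0,0.009,0,0]]

```text
t: 18.05
eef_pos: [0.4791, -0.1585, 0.031]
tcp_rot: [0.783, 0.622, 0.0, -0.0]
wrist_force: [-2.1, 0.1, 1.0]
width: 0.0002
grasp_force: 0.9
```

```bash
python3 go.py -55 -77.5 31
```

```text
t 18.05 at gauge [-54.4 -81. ] z 0.031 F gauge [ 0.4 -2. ] 1.0 tilt [ 0.0001  0.0001 -1.    ] width 0.0002 grip 0.9
shift [ 0.0006  0.0035 -0.    ] twist -0.0007847099938684821 world [ 0.4826 -0.1587  0.031 ] q [-0.5446  0.1969  2.0315  0.0002  0.9132 -0.3167]
```

Emit:
move_arm:
  steps:
    - [[0.0,0,0.001,0,0],[0.0,0,0.0015,0,0],[0.0,0,0.002,0,0],[0.0,0,0.0025,0,0],[0.0,0,0.003,0,0],[0.0,0,0.0035,0,0],[0.0,0,0.004,0,0]]

```text
t: 18.75
eef_pos: [0.4825, -0.1593, 0.0309]
tcp_rot: [0.783, 0.622, -0.0, -0.001]
wrist_force: [-4.9, 1.4, 2.8]
width: -0.0002
grasp_force: 2.5
```

```bash
python3 go.py -55 -77.5 31
```

```text
t 18.75 at gauge [-54.4 -77.5] z 0.0309 F gauge [-0.3 -5.1] 2.8 tilt [-0.0011  0.0004 -1.    ] width -0.0002 grip 2.5
shift [ 0.0006 -0.     -0.0001] twist -0.0007678041225491761 world [ 0.4826 -0.1587  0.031 ] q [-0.5422  0.2048  2.0219 -0.0002  0.916  -0.3141]
```

Emit:
move_arm:
  steps:
    - [[0.0,0,0.0005,0,0],[0.0,0,0.001,0,0],[0.0,0,0.0015,0,0],[0.0,0,0.002,0,0],[0.0,0,0.002,0,0]]

```text
t: 19.25
eef_pos: [0.4832, -0.1594, 0.0309]
tcp_rot: [0.783, 0.622, -0.001, -0.002]
wrist_force: [-11.4, 2.3, 8.4]
width: 0.0001
grasp_force: 5.7
```

```bash
python3 go.py -55 -77.5 31
```

```text
t 19.25 at gauge [-54.4 -76.8] z 0.0309 F gauge [  0.3 -11.6] 8.4 tilt [-0.0047  0.0015 -1.    ] width 0.0001 grip 5.7
shift [ 0.0006 -0.0007 -0.0001] twist -0.0002656298515533173 world [ 0.4826 -0.1587  0.031 ] q [-0.5412  0.2083  2.0178 -0.0014  0.9203 -0.3129]
```

Emit:
move_arm:
  steps:
    - [[0.0,0,0.0005,0,0],[0.0,0,0.001,0,0],[0.0,0,0.001,0,0]]

```text
t: 19.55
eef_pos: [0.4832, -0.1594, 0.0309]
tcp_rot: [0.783, 0.622, -0.002, -0.003]
wrist_force: [-15.5, 2.6, 12.8]
width: 0.0003
grasp_force: 8.0
```

```bash
python3 go.py -55 -77.5 31
```

```text
t 19.55 at gauge [-54.5 -76.7] z 0.0309 F gauge [  0.9 -15.7] 12.8 tilt [-0.0072  0.0022 -1.    ] width 0.0003 grip 8.0
shift [ 0.0005 -0.0008 -0.0001] twist 6.659455706170547e-05 world [ 0.4826 -0.1587  0.031 ] q [-0.5408  0.2099  2.016  -0.0023  0.9231 -0.3123]
```

It has stopped dead at 16 N. I'll back straight off, lift and check.

Emit:
move_arm:
  steps:
    - [[0.0,0,-0.003,0,0],[0.0,0,-0.01,0,0],[0.0,0,-0.025,0,0],[0.0,0,-0.025,-0.04,0],[0.0,0,-0.025,-0.09,0],[0.0,0.02,-0.07,-0.13,0],[0.0,0.02,-0.12,-0.13,0],[0.0,0.02,-0.12,-0.13,0]]

```text
t: 20.35
eef_pos: [0.3714, -0.1123, 0.1618]
tcp_rot: [0.783, 0.622, 0.001, 0.002]
wrist_force: [0.4, -0.3, -0.6]
width: -0.0
grasp_force: 0.0
```

```bash
python3 - <<'E'
from go import *
j=ctrl.snapshot("side");i=ctrl.snapshot("top")
c=np.hstack([cv2.resize(i[175:275,190:310],None,fx=3.3,fy=3.3,interpolation=2),cv2.resize(j[205:305,240:360],None,fx=3.3,fy=3.3,interpolation=2)])
cv2.imwrite("pics/c7.png",c);go(-55,-125,120)
for l in("pin_grip","jaw_face","rod_big"):
  for n in("top","side"):
    for d in ctrl.tip_of(l,n)[:2]: a=np.array(d["at"]);print(l,n,round(d["p"],2),((a[:2]-O)@R*1000).round(1),a[2].round(4))
E
```

```text
t 20.45 at gauge [ -74.5 -194.5] z 0.1617 F gauge [-0.3  1.2] -0.3 tilt [ 0.0035 -0.0021 -1.    ] width 0.0004 grip 0.0
shift [-0.0194  0.0693  0.042 ] twist -0.0011706529623105588 world [ 0.4363 -0.148   0.12  ] q [-0.5881 -0.3441  2.2562  0.0002  1.2254 -0.3598]
pin_grip top 0.4 [70.9 -0.6] 0.0592
pin_grip side 0.52 [71.5  2.3] 0.0564
jaw_face top 0.47 [-56.8 -23.3] 0.0235
jaw_face side 0.45 [ -4.6 -10.3] 0.01
jaw_face side 0.44 [-63.2 205.8] -0.0017
rod_big top 0.9 [-55.1   3. ] 0.0221
rod_big top 0.88 [ 330.1 -212.5] 0.0073
rod_big side 0.93 [-55.    0.9] 0.0228
rod_big side 0.68 [ 330.6 -209.1] 0.0093
```

View pics/c7.png

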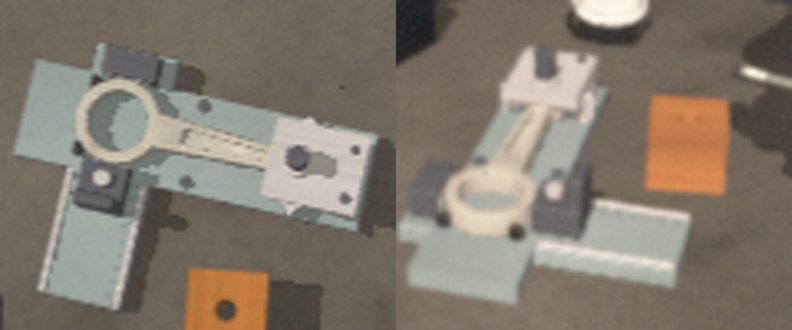

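The big end (118,120) is held between the anvil (132,65) and the jaw (103,185), the pin is still seated at (298,157), and the arm is clear. I'm handing in.

```bash
python3 -c "
from bench import ctrl
print(ctrl.close_job())"
```

```text
the job is handed in; nothing more can be done
None
```

The job is handed in: the rod's eye is home in the V stop, the pin is in with its flange on the fork, and the jaw (pushed last, to about 16 N) holds the big end against the anvil; the other things were not touched, and it took about 20 s.

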